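# Clip the earthing clip onto a rolled-edge panel in the vice

### The arm

A 7-joint arm with a two-finger parallel gripper is mounted at the origin on the work surface. World frame = base frame: x ahead of the robot, y to its left, z up, the work surface at z = 0. Lengths are in mm, angles in rad, forces in N, time in s.
With the tool pointing down it reaches from about 425 to 975 mm from the base axis. Payload 16.7 kg.
Tool frame: the origin (TCP) lies at the very end of the fingers, on their centre line; the grasp point (between the pads) lies 19 mm behind it; z points along the fingers, y is the line along which they close (so a half turn about z gives the same grasp; the last joint's range is limited). The gripper opens to 85 mm and grips with 20 to 120 N. Pads are 22 mm wide; open, the fingers measure 114 mm over their backs; the gripper's body (76 mm by 85 mm) begins 54 mm behind the grasp point. The pads swing forward as they close: fully open they stand 13 mm farther back than shut.
Start: joints at [-1.26, 0.426, 0.074, 1.606, -0.034, 1.111, -0.067], TCP at [300.148, 604.556, 231.302] pointing down, gripper open.
Joint ranges: [-2.85, 2.85], [-0.5, 2.14], [-1.23, 1.37], [0.21, 2.46], [-1.02, 4.16], [0.16, 2.05], [-2.73, 2.73]. Speed limits (rad/s): [1.89, 1.89, 2.39, 2.39, 3.01, 3.01, 3.01].

### API

Orientations are given as a unit quaternion [x, y, z, w].
In Python, from workcell import ctrl, eyes, workorder gives the robot as it stands. The module is installed in compiled form; this text tells all that it offers.
- The arm moves only by the tool apply_moves, never from a script. Its argument "targets" is a list of rows, each a list of 3 entries, a list of its own where there are three numbers: the shift along the world's x, y, z in m, then the turn, a rotation vector about the world's x, y, z in degrees, then the finger opening in m, from 0 to 0.0854. A call has 1 to 20 rows; each row shifts and turns the commanded pose from where the row before left it; what a row does not reach is not made up. A row lasts 1/12 s, in which the tool goes at most 41.7 mm and 7.16 degrees, less where a joint would pass 70% of its speed; a pose out of reach is approached as far as the arm can. A call is refused whole if a number of a shift passes 0.0417 or a number of a turn 7.16, either way. A call with a gripper value outside its range is refused whole. The fingers move at their own pace and stop on an object; "force" is the grip in N (left out, the last holds). Time passes only in rows, so rows that do not move let the fingers close. It gives the time, the measured TCP pose, the force, the opening and the grip force at its end, in the units of the state.
- ctrl.observe(): the state, without advancing time (a new reading comes with each control period).
- eyes.camera(name): name is "side" or "top"; returns the picture (400x640x3 uint8, red, green, blue); there is no depth.
- eyes.camera_info(name): a dict with "intrinsics" (3x3 intrinsics, pixels), "extrinsics" (4x4, takes a point from camera to world coordinates). Camera axes: x right, y down, z forward; pixel columns grow to the right and rows downward; lengths in mm; the calibration is good to about 2 mm. A picture is of the moment at which its call begins. camera_info takes no time and is no camera call.
- workorder.close_job(): hands the job in; it is judged then, once.
The state is a dict: "clock": time; "joints": joint angles; "joint_vel": joint speeds; "tau": joint torques, N m; "tcp_pos": TCP position; "ee_rot": TCP orientation; "contact_force": force on the tool from outside, world axes, zero at the start; "torque": the same for the moment, N m; "opening": finger opening in mm; "grip_force": force on a finger pad.
Only numpy, scipy, OpenCV 4.12 (cv2) and the standard library are available. Lean on these libraries where they do the work, as an engineer would, in place of code of your own. Each camera call takes 0.05 s, during which the arm holds its last target. There are 200 camera calls.

### The job

Draw the spring clip out from under the low shelf by its nose and set it down, let go, on the open bench; then take it by its handles, squeeze it open and slide it level onto the rolled end edge of the sheet panel in the vice, far enough that the jaws bite the flat sheet behind the roll, and let it spring shut there so that it hangs on by itself. How far the panel sticks out of the vice is different each time, so feel for its edge and push gently, without forcing it. Leave the mug, the screwdriver and the meter where they are.

Things in the scene. Friction and masses are not known exactly. Their poses are not given: they have to be found in the camera images.
- clip: Steel spring clip like a big clothes peg, 112 mm long, 53 wide, 22 high, 75 g, lying on its side: pivot upright, jaws and handles level. Origin on the pivot axis at the underside; x to the nose, z up. The frame belongs to its +y half. A 4 mm stud stands on the pivot. Jaw pads, x 44 to 56 mm, meet on the centre line; behind them a hollow 14 mm wide reaches back to the spring block at x = 18.
- clip_grip (a point): Point midway between the handles, 40 mm behind the pivot, 11 mm above the clip's underside: where to pinch to open it; axes as the clip. The handles reach to x = -56 mm, 48 mm apart outside here and 53 at the ends. Pinched to about 28 mm (some 18 N) they stand parallel against a stop and the pads are about 25 mm apart.
- clip_nose (a point): Point between the shut jaws, 35 mm ahead of the pivot, 11 mm above the underside: where to pinch the clip without opening it (24 mm wide outside). Axes as the clip.
- clip_jaw (a joint): Angle between the two halves of the clip, rad: 0 shut and empty, 0.5 fully open; about 0.06 when the pads bite the 3 mm sheet, about 0.2 when they bite the 10 mm roll.
- riser: Low fixed plywood shelf on the bench, 340 (x) by 160 (y) mm, its board 46 to 58 mm above the bench, closed at both ends and the back (+y), open at the front (its -y side). Origin on the bench under its centre. The clip lies beneath with only its jaws sticking out of the front.
- riser_edge (a point): Middle of the front lower edge of the shelf board, 80 mm from the riser's origin, 46 mm above the bench. Axes as the riser.
- vice: Green bench vice fixed to the bench, jaws 84 mm long (y), 115 high; origin on the bench below their middle. It firmly grips an upright 3 mm aluminium sheet lying in its y-z plane (x = 0), 45 to 135 mm above the bench, that sticks out towards +y. The sheet's free upright end is rolled to a 10 mm round bead; the bead's front stands between y = 100 and 135 mm: it must be felt for or seen.
- vice_mouth (a point): Point in the panel's plane where it leaves the jaws, 42 mm along y from the vice's origin, 90 mm above the bench (mid-height of the panel). Axes as the vice.
- mug: White mug, 76 mm wide, 92 mm high, standing on the bench; origin at the centre of its underside. Leave alone.
- screwdriver: Screwdriver lying on the bench; leave alone. Its origin is about its middle.
- meter: Orange hand multimeter, 75 x 140 x 34 mm, lying on top of the shelf; origin at the centre of its underside. Leave alone.

How it is judged (in metres and radians):
On the way, in this order (a step that is already met when the one before it is completed fails the run):
1. the clip lies flat on the bench, let go of, its pivot at least 35 mm out in front of the shelf's edge (y of clip in the frame of riser_edge below -0.035 m and height (world z) of clip below 0.006 m and angle between clip's own z axis and vertical below 0.1 rad and contact force between the fingers and clip below 0.2 N and linear speed of clip below 0.02 m/s), for 0.2 s.
2. the clip is squeezed open (joint over 0.3 rad) (value of joint clip_jaw above 0.3 rad), for 0.2 s.
At the end, for the whole second after the job is handed in: The clip hangs at rest on the panel, over 30 mm off the bench, level and in line with it within 0.3 rad, pivot within 18 mm of the panel's plane and 100 to 185 mm from the vice's origin along y, pressing on it, jaws shut on the flat sheet behind the roll (jaw angle 0.025 to 0.115 rad) (value of joint clip_jaw between 0.025 and 0.115 rad and height (world z) of clip above 0.03 m and angle between clip's own z axis and vertical below 0.3 rad and angle between the x axis of clip and the y axis of vice, either way round below 0.3 rad and x of clip in the frame of vice between -0.018 and 0.018 m and y of clip in the frame of vice between 0.1 and 0.185 m and contact force between clip and vice above 2 N and linear speed of clip below 0.02 m/s); the robot touches nothing.
It fails at once if the clip is pushed against the panel or vice with over 50 N (contact force between clip and vice above 50 N).
It fails at once if the mug is moved more than 30 mm (distance of mug from where it was at the start of the episode above 0.03 m).
It fails at once if the screwdriver is moved more than 30 mm (distance of screwdriver from where it was at the start of the episode above 0.03 m).
It fails at once if the meter is moved more than 30 mm (distance of meter from where it was at the start of the episode above 0.03 m).
It also fails if it takes over 54 s, if anything falls off the work surface, if the arm or the gripper's body presses on something with over 40 N, if the wrist force passes 120 N, or if a joint passes its speed limit or range.

## Working session

There is one attempt and no reset: what is moved stays moved. The work goes in short steps, Python scripts to look and compute and a tool call to move; the robot and the scene stay as the last step left them, time stands still between calls to the robot, and variables do not carry over. Pictures are saved under pics/ and viewed, at most 10 in all, crops included, and the job is handed in when it is done.

Besides the shell and the picture viewer there is one more tool, called after "Emit:" by a JSON object that holds its "api" and its "payload". apply_moves: Moves the arm, as the interface text tells. Its arguments: {"type":"object","properties":{"targets":{"type":"array"},"force":{"type":"number"}},"required":["targets"]}

```bash
mkdir -p pics; python3 - <<'E'
from workcell import ctrl, eyes
import cv2, numpy as np
np.set_printoptions(precision=4,suppress=True)
print(ctrl.observe())
for n in ("top","side"):
    cv2.imwrite(f"pics/{n}0.png",eyes.camera(n)[:,:,::-1]); i=eyes.camera_info(n); print(n,i)
E
```

```text
{'clock': 0.0, 'joints': array([-1.2595,  0.4267,  0.0739,  1.6066, -0.0341,  1.1108, -0.0671]), 'joint_vel': array([-0.0015,  0.0008, -0.003 ,  0.0028, -0.0006, -0.0007,  0.0015]), 'tau': array([  0.0009, -94.9854,   3.7614, -46.3477,   0.0194,   0.0107,
        -0.    ]), 'tcp_pos': array([300.0087, 604.2045, 230.6278]), 'ee_rot': array([ 0.2284,  0.9736, -0.0006, -0.0001]), 'contact_force': array([-0.4033,  0.7085, -0.0135]), 'torque': array([0.0644, 0.0009, 0.0156]), 'grip_force': 0.0, 'opening': 85.20441819220751}
top {'intrinsics': array([[443.0302,   0.    , 327.4044],
       [  0.    , 443.0302, 197.1192],
       [  0.    ,   0.    ,   1.    ]]), 'extrinsics': array([[  -0.0262,   -0.987 ,    0.1589,  427.0133],
       [  -0.9995,    0.0231,   -0.021 ,   44.7001],
       [   0.0171,   -0.1594,   -0.9871, 1259.6244],
       [   0.    ,    0.    ,    0.    ,    1.    ]])}
side {'intrinsics': array([[427.0527,   0.    , 308.9545],
       [  0.    , 427.0527, 201.5564],
       [  0.    ,   0.    ,   1.    ]]), 'extrinsics': array([[   0.9974,   -0.0452,    0.0557,  558.0519],
       [  -0.071 ,   -0.5151,    0.8542, -835.2387],
       [  -0.0099,   -0.8559,   -0.517 ,  616.3927],
       [   0.    ,    0.    ,    0.    ,    1.    ]])}
```

View pics/top0.png

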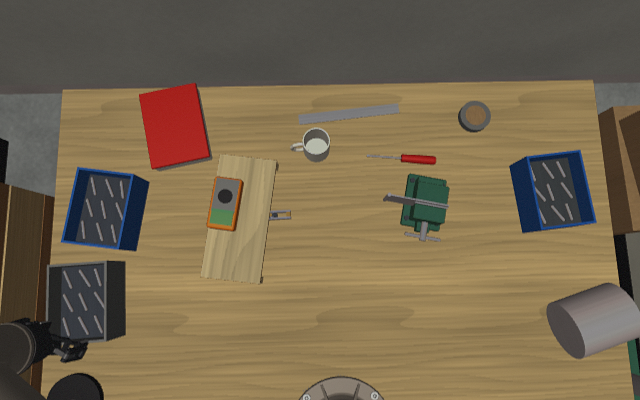

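View pics/side0.png

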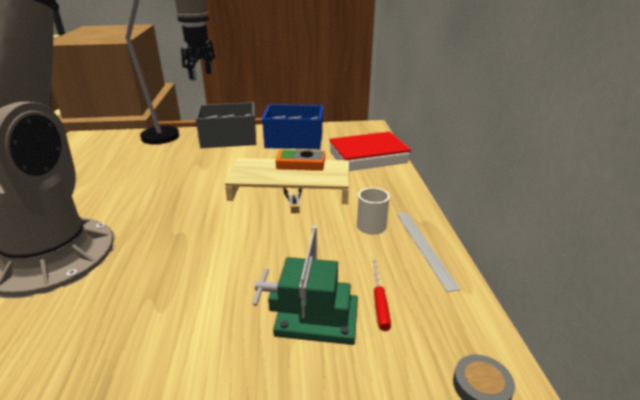

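The top view shows the riser around (240,218), with the clip nose sticking out at (290,215). The vice is at (425,203) and the panel's bead end is at about (387,198). The mug is at (316,146). In the side view the clip nose is at (294,207). I'll zoom in next.

```bash
cat > h.py <<'E'
import numpy as np
from workcell import eyes
def ray(n,u,v):
    i=eyes.camera_info(n);K=i["intrinsics"];E=i["extrinsics"]
    d=E[:3,:3]@np.linalg.solve(K,[u,v,1]);return E[:3,3],d
def onz(n,u,v,z):
    o,d=ray(n,u,v);return o+d*(z-o[2])/d[2]
def proj(n,p):
    i=eyes.camera_info(n);E=i["extrinsics"];c=E[:3,:3].T@(np.array(p,float)-E[:3,3]);q=i["intrinsics"]@c;return q[:2]/q[2]
def tri(a,b):
    A=np.zeros((3,3));r=np.zeros(3)
    for n,u,v in (("top",*a),("side",*b)):
        o,d=ray(n,u,v);d=d/np.linalg.norm(d);P=np.eye(3)-np.outer(d,d);A+=P;r+=P@o
    return np.linalg.solve(A,r)
E
python3 - <<'E'
import cv2,numpy as np
t=cv2.imread("pics/top0.png");s=cv2.imread("pics/side0.png")
R=lambda im,x,y,w,h:cv2.resize(im[y:y+h,x:x+w],(400,300),interpolation=cv2.INTER_CUBIC)
c=np.vstack([np.hstack([R(t,255,190,50,38),R(t,375,170,80,60)]),np.hstack([R(s,260,180,64,48),R(s,250,220,120,90)])])
cv2.imwrite("pics/crop0.png",c)
E
```

```text
(no output)
```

View pics/crop0.png

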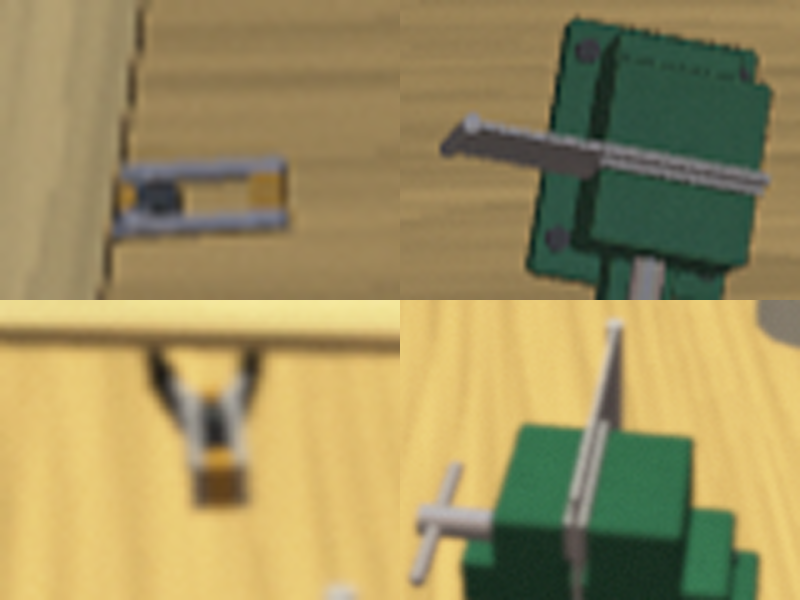

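The crop gives these positions. In the top view, the clip nose face is at u≈291, v≈210–219, and the rails run back to u≈270. The bead top is at (389.4,194.4) in the top view and (314.5,227.5) in the side view. The sheet leaves the jaws at about (416,200).

```bash
python3 - <<'E'
from h import *
import cv2
np.set_printoptions(precision=1,suppress=True)
print("bead tri",tri((389.4,194.4),(314.5,227.5)),onz("top",389.4,194.4,135))
print("sheet jaws",onz("top",416,200,135),"far",onz("top",448,206.6,125))
for p in [(291,210.3),(291,218.9),(291,214.6),(270,210.7),(270,219.6),(270,215.2)]: print("clip",p,onz("top",*p,22))
# side nose front bottom/top
print("side nose", onz("side",260+220/6.25,180+205/6.25,0), onz("side",260+222/6.25,180+163/6.25,22))
# riser front edge top
t=cv2.imread("pics/top0.png")
for p in [(277,160),(262,282),(220,154),(201,277)]: print("riser",onz("top",*p,58))
print("mug",onz("top",316,146,92)," screwdriver",onz("top",436,160,15),onz("top",368,156,5))
# spring block dark & orange between
E
```

```text
bead tri [ 612.7 -139.5  134.4] [ 611.4 -139.4  135. ]
sheet jaws [ 595.2 -207.4  135. ] far [ 577.4 -292.1  125. ]
clip (291, 210.3) [591.1 121.7  22. ]
clip (291, 218.9) [566.8 122.   22. ]
clip (291, 214.6) [578.9 121.9  22. ]
clip (270, 210.7) [591.4 180.6  22. ]
clip (270, 219.6) [566.2 180.8  22. ]
clip (270, 215.2) [578.6 180.7  22. ]
side nose [583.6 128.3   0. ] [585.  126.8  22. ]
riser [728.2 156.5  58. ]
riser [396. 199.  58.]
riser [748.8 314.4  58. ]
riser [413.4 360.6  58. ]
mug [756.5  47.1  92. ]  screwdriver [ 728.9 -299.3   15. ] [ 747.7 -103.6    5. ]
```

Measured results:
- **Clip:** it points along world −y, nose tip at about (580,122), pivot at about (580,178). The pinch point is (580,143).
- **Vice:** yaw is about −13°, with the bead centre at (611.5,−139.4).

I'll move above the nose now.

Emit:
{"api": "apply_moves", "payload": {"targets": [[[0.014,-0.023,-0.004],[0,0,-3.2],0.085],[[0.014,-0.023,-0.004],[0,0,-3.2],0.085],[[0.014,-0.023,-0.004],[0,0,-3.2],0.085],[[0.014,-0.023,-0.004],[0,0,-3.2],0.085],[[0.014,-0.023,-0.004],[0,0,-3.2],0.085],[[0.014,-0.023,-0.004],[0,0,-3.2],0.085],[[0.014,-0.023,-0.004],[0,0,-3.2],0.085],[[0.014,-0.023,-0.004],[0,0,-3.2],0.085],[[0.014,-0.023,-0.004],[0,0,-3.2],0.085],[[0.014,-0.023,-0.004],[0,0,-3.2],0.085],[[0.014,-0.023,-0.004],[0,0,-3.2],0.085],[[0.014,-0.023,-0.004],[0,0,-3.2],0.085],[[0.014,-0.023,-0.004],[0,0,-3.2],0.085],[[0.014,-0.023,-0.004],[0,0,-3.2],0.085],[[0.014,-0.023,-0.004],[0,0,-3.2],0.085],[[0.014,-0.023,-0.004],[0,0,-3.2],0.085],[[0.014,-0.023,-0.004],[0,0,-3.2],0.085],[[0.014,-0.023,-0.004],[0,0,-3.2],0.085],[[0.014,-0.023,-0.004],[0,0,-3.2],0.085],[[0.014,-0.023,-0.004],[0,0,-3.2],0.085]]}}

```text
clock: 1.77
tcp_pos: [580.6, 142.9, 151.0]
ee_rot: [0.711, 0.703, -0.0, -0.0]
contact_force: [0.4, 1.1, 0.5]
opening: 85.2
grip_force: 0.0
```

Emit:
{"api": "apply_moves", "payload": {"targets": [[[0,0,-0.025],[0,0,0],0.085],[[0,0,-0.025],[0,0,0],0.085],[[0,0,-0.025],[0,0,0],0.085],[[0,0,-0.025],[0,0,0],0.085],[[0,0,-0.02],[0,0,0],0.06],[[0,0,-0.015],[0,0,0],0.06],[[0,0,-0.012],[0,0,0],0.06],[[0,0,0],[0,0,0],0.06],[[0,0,0],[0,0,0],0.06]], "force": 30}}

```text
clock: 2.52
tcp_pos: [580.1, 144.1, 4.1]
ee_rot: [0.71, 0.704, -0.0, -0.0]
contact_force: [-0.2, 0.5, -0.3]
opening: 59.9
grip_force: 0.0
```

Emit:
{"api": "apply_moves", "payload": {"targets": [[[0,0,0],[0,0,0],0.04],[[0,0,0],[0,0,0],0.03],[[0,0,0],[0,0,0],0.015],[[0,0,0],[0,0,0],0.01],[[0,0,0],[0,0,0],0.01],[[0,0,0],[0,0,0],0.01]], "force": 30}}

```text
clock: 3.02
tcp_pos: [580.8, 144.8, 5.4]
ee_rot: [0.71, 0.705, 0.001, 0.0]
contact_force: [-1.1, 0.4, 7.8]
opening: 23.3
grip_force: 29.5
```

Emit:
{"api": "apply_moves", "payload": {"targets": [[[0,-0.002,0.002],[0,0,0],0.01],[[0,-0.005,0.001],[0,0,0],0.01],[[0,-0.008,0],[0,0,0],0.01],[[0,-0.009,0],[0,0,0],0.01],[[0,-0.009,0],[0,0,0],0.01],[[0,-0.009,0],[0,0,0],0.01],[[0,-0.009,0],[0,0,0],0.01],[[0,-0.009,0],[0,0,0],0.01],[[0,-0.009,0],[0,0,0],0.01],[[0,-0.009,0],[0,0,0],0.01],[[0,-0.009,0],[0,0,0],0.01],[[0,-0.009,0],[0,0,0],0.01],[[0,-0.009,0],[0,0,0],0.01],[[0,-0.009,0],[0,0,0],0.01],[[0,-0.008,0],[0,0,0],0.01],[[0,-0.005,0],[0,0,0],0.01],[[0,-0.003,0],[0,0,0],0.01],[[0,0,-0.002],[0,0,0],0.01],[[0,0,0],[0,0,0],0.01]]}}

```text
clock: 4.6
tcp_pos: [580.4, 14.2, 5.5]
ee_rot: [0.71, 0.705, 0.0, 0.0]
contact_force: [0.2, -1.6, 3.2]
opening: 22.8
grip_force: 30.1
```

Emit:
{"api": "apply_moves", "payload": {"targets": [[[0,0,0.001],[0,0,0],0.04],[[0,0,0],[0,0,0],0.05],[[0,0,0],[0,0,0],0.05],[[0,0,0],[0,0,0],0.05],[[0,0,0],[0,0,0],0.05],[[0,0,0.02],[0,0,0],0.06],[[0,0,0.035],[0,0,0],0.07],[[0,0,0.04],[0,0,0],0.085],[[0,0,0.04],[0,0,0],0.085],[[-0.03,0.04,0.02],[0,0,0],0.085],[[-0.04,0.041,0],[0,0,0],0.085],[[-0.04,0.04,0],[0,0,0],0.085],[[-0.04,0.02,0],[0,0,0],0.085]]}}

```text
clock: 5.68
tcp_pos: [460.6, 126.1, 157.1]
ee_rot: [0.709, 0.705, 0.001, 0.0]
contact_force: [0.3, 2.0, 0.2]
opening: 84.9
grip_force: 0.0
```

```bash
python3 - <<'E'
from workcell import ctrl, eyes
import cv2, numpy as np
t=eyes.camera("top")[:,:,::-1];s=eyes.camera("side")[:,:,::-1]
cv2.imwrite("pics/top1.png",t);cv2.imwrite("pics/side1.png",s)
R=lambda im,x,y,w,h:cv2.resize(im[y:y+h,x:x+w],(400,300),interpolation=cv2.INTER_CUBIC)
cv2.imwrite("pics/crop1.png",np.vstack([np.hstack([R(t,280,187,80,60),R(t,240,150,160,120)]),np.hstack([R(s,260,200,80,60),R(s,200,130,200,150)])]))
E
```

```text
(no output)
```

View pics/crop1.png

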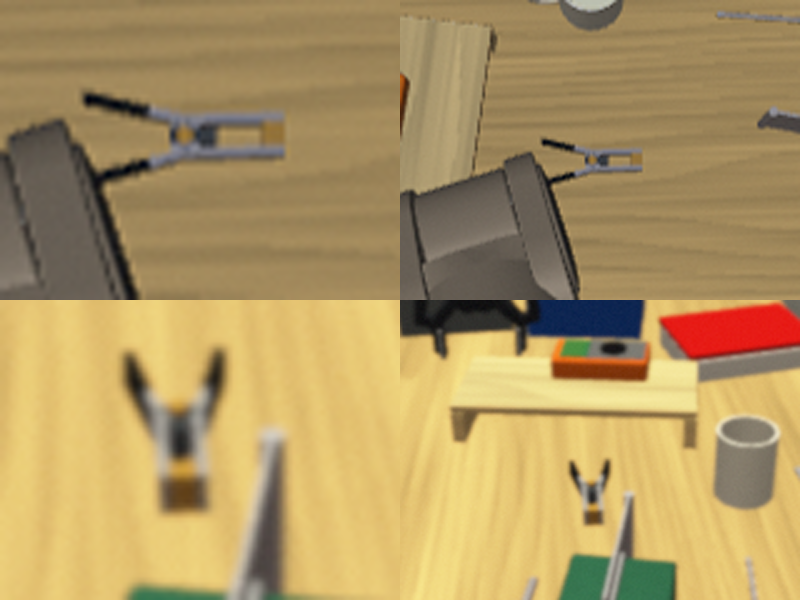

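The clip lies free on the bench. In the top view the nose end is at (336.8,214), the pivot at about (316.4,213.6) and the upper handle end at (297,206.6). The axis is still along −y.

```bash
python3 - <<'E'
from h import *
np.set_printoptions(precision=1,suppress=True)
for n,p in dict(nose=(336.8,214),piv=(316.4,213.6),h1=(297,206.6),noseU=(336.8,209.6),noseL=(336.8,218.4)).items(): print(n,onz("top",*p,22))
E
```

```text
nose [577.5  -6.8  22. ]
piv [580.   50.5  22. ]
h1 [601.2 104.7  22. ]
noseU [590.   -7.2  22. ]
noseL [565.1  -6.5  22. ]
```

Emit:
{"api": "apply_moves", "payload": {"targets": [[[0,0,0],[0,0,0],0.085],[[0,0,0],[0,0,0],0.085]]}}

```text
clock: 5.95
tcp_pos: [461.7, 123.4, 157.1]
ee_rot: [0.71, 0.705, 0.0, 0.0]
contact_force: [-0.3, -0.1, 0.7]
opening: 84.7
grip_force: 0.0
```

Emit:
{"api": "apply_moves", "payload": {"targets": [[[0.02,-0.006,0],[0,0,0],0.085],[[0.02,-0.006,0],[0,0,0],0.085],[[0.02,-0.006,0],[0,0,0],0.085],[[0.02,-0.006,0],[0,0,0],0.085],[[0.02,-0.006,0],[0,0,0],0.085],[[0.018,-0.004,0],[0,0,0],0.085],[[0,0,0],[0,0,0],0.085],[[0,0,0],[0,0,0],0.085]]}}

```text
clock: 6.62
tcp_pos: [580.3, 87.7, 156.2]
ee_rot: [0.711, 0.704, -0.001, 0.0]
contact_force: [-1.1, -0.3, -0.5]
opening: 84.7
grip_force: 0.0
```

Emit:
{"api": "apply_moves", "payload": {"targets": [[[0,0.002,-0.03],[0,0,0],0.085],[[0,0,-0.03],[0,0,0],0.085],[[0,0,-0.03],[0,0,0],0.085],[[0,0,-0.025],[0,0,0],0.085],[[0,0,-0.02],[0,0,0],0.085],[[0,0,-0.015],[0,0,0],0.07],[[0,0,0],[0,0,0],0.06],[[0,0,0],[0,0,0],0.05],[[0,0,0],[0,0,0],0.045],[[0,0,0],[0,0,0],0.04],[[0,0,0],[0,0,0],0.036],[[0,0,0],[0,0,0],0.032],[[0,0,0],[0,0,0],0.028],[[0,0,0],[0,0,0],0.026],[[0,0,0],[0,0,0],0.02],[[0,0,0],[0,0,0],0.02],[[0,0,0],[0,0,0],0.02],[[0,0,0],[0,0,0],0.02]], "force": 40}}

```text
clock: 8.12
tcp_pos: [581.3, 91.9, 9.2]
ee_rot: [0.71, 0.705, 0.002, 0.001]
contact_force: [1.3, 0.2, 16.3]
opening: 21.8
grip_force: 39.9
```

Emit:
{"api": "apply_moves", "payload": {"targets": [[[0,0,0.004],[0,0,0],0.02],[[0,0,0.01],[0,0,0],0.02],[[0,0,0.03],[0,0,0],0.02],[[0,0,0.03],[0,0,0],0.02],[[0,0,0],[0,0,0],0.02],[[0,0,0],[0,0,0],0.02]]}}

```text
clock: 8.62
tcp_pos: [580.1, 91.8, 83.2]
ee_rot: [0.71, 0.705, 0.002, 0.001]
contact_force: [-0.0, 0.6, -1.4]
opening: 22.1
grip_force: 39.4
```

```bash
python3 - <<'E'
from workcell import ctrl, eyes
import cv2, numpy as np
t=eyes.camera("top")[:,:,::-1];s=eyes.camera("side")[:,:,::-1]
cv2.imwrite("pics/top2.png",t);cv2.imwrite("pics/side2.png",s)
R=lambda im,x,y,w,h:cv2.resize(im[y:y+h,x:x+w],(400,300),interpolation=cv2.INTER_CUBIC)
cv2.imwrite("pics/crop2.png",np.vstack([np.hstack([R(t,280,187,80,60),R(t,240,150,160,120)]),np.hstack([R(s,255,165,80,60),R(s,200,110,200,150)])]))
E
```

```text
(no output)
```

View pics/crop2.png

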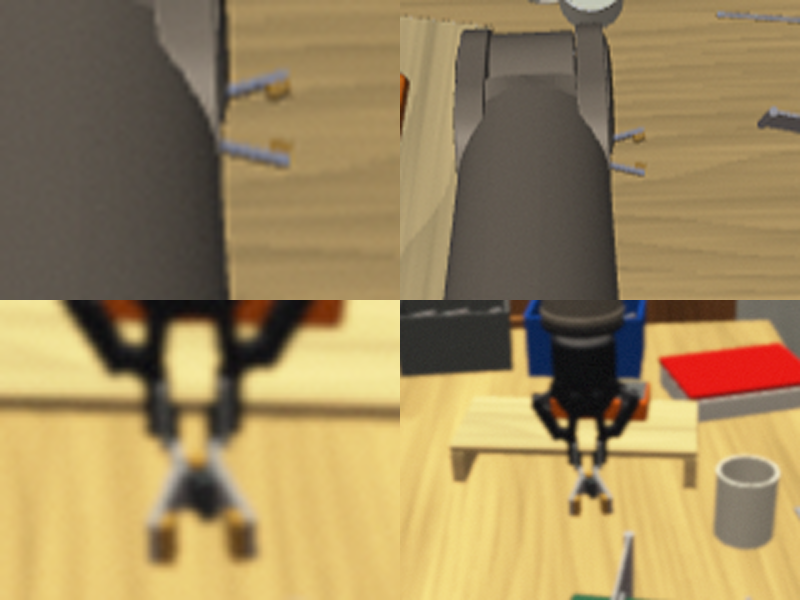

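The clip is squeezed open and held symmetrically. The jaw tips in the top view are at (337.6,201.4) and (338,220), and in the side view the pad-top midpoint is at about (295.3,207.5). Next I check its height and tilt.

```bash
python3 - <<'E'
from h import *
np.set_printoptions(precision=1,suppress=True)
p=tri((337.8,210.7),(295.3,207.5)); print("nose top",p, "pad tips",onz("top",337.6,201.4,p[2]),onz("top",338,220,p[2]))
for y in (45,50,55):
    o,d=ray("side",294.6,197.4); print("pivot top-ish",o+d*(y-o[1])/d[1])
o,d=ray("side",295.3,217.2); print("nose bottom at y",o+d*(p[1]-o[1])/d[1])
E
```

```text
nose top [578.7  -6.4 100.2] pad tips [601.5  -6.7 100.2] [552.   -6.3 100.2]
pivot top-ish [581.1  45.   97. ]
pivot top-ish [581.2  50.   94.1]
pivot top-ish [581.4  55.   91.1]
nose bottom at y [579.9  -6.4  74.1]
```

Emit:
{"api": "apply_moves", "payload": {"targets": [[[0.0062,-0.0102,0.0006],[0,0,-1.3],0.02],[[0.0062,-0.0102,0.0006],[0,0,-1.3],0.02],[[0.0062,-0.0102,0.0006],[0,0,-1.3],0.02],[[0.0062,-0.0102,0.0006],[0,0,-1.3],0.02],[[0.0062,-0.0102,0.0006],[0,0,-1.3],0.02],[[0.0062,-0.0102,0.0006],[0,0,-1.3],0.02],[[0.0062,-0.0102,0.0006],[0,0,-1.3],0.02],[[0.0062,-0.0102,0.0006],[0,0,-1.3],0.02],[[0.0062,-0.0102,0.0006],[0,0,-1.3],0.02],[[0.0062,-0.0102,0.0006],[0,0,-1.3],0.02],[[0,0,0],[0,0,0],0.02],[[0,0,0],[0,0,0],0.02]]}}

```text
clock: 9.72
tcp_pos: [641.4, -11.4, 86.7]
ee_rot: [0.785, 0.619, -0.0, 0.0]
contact_force: [-0.6, 0.1, -1.3]
opening: 22.0
grip_force: 39.4
```

```bash
python3 - <<'E'
from workcell import ctrl, eyes
import cv2, numpy as np
t=eyes.camera("top")[:,:,::-1];s=eyes.camera("side")[:,:,::-1]
cv2.imwrite("pics/top3.png",t);cv2.imwrite("pics/side3.png",s)
R=lambda im,x,y,w,h,W=400,H=300:cv2.resize(im[y:y+h,x:x+w],(W,H),interpolation=cv2.INTER_CUBIC)
cv2.imwrite("pics/crop3.png",np.hstack([R(t,355,175,50,75,400,600),R(s,280,190,60,90,400,600)]))
E
```

```text
(no output)
```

View pics/crop3.png

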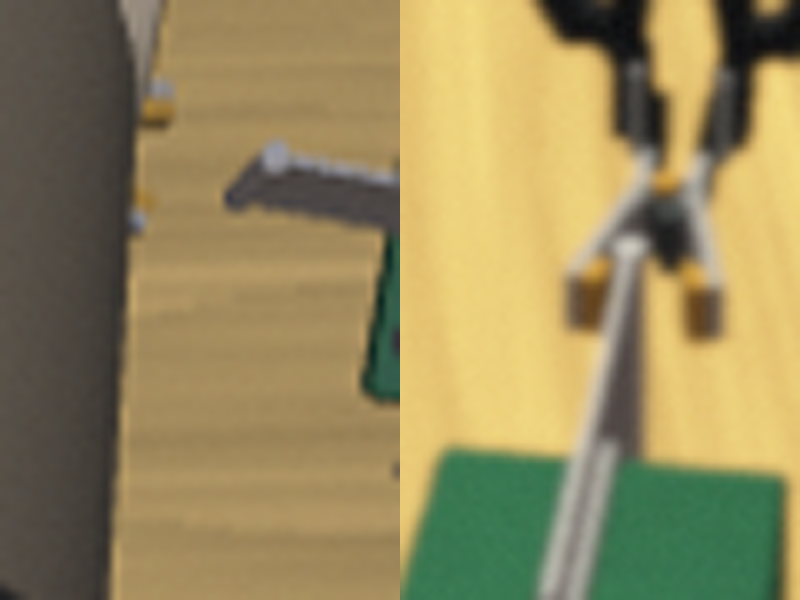

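In the top view the jaw tips are at (376.5,186) and (373.1,204), with the bead top at (389.5,194.6) and its bottom at (384.4,199.8). The side view shows the sheet between the open jaws.

```bash
python3 - <<'E'
from h import *
np.set_printoptions(precision=1,suppress=True)
a=onz("top",376.3,186.3,99);b=onz("top",373,203.8,99);B=onz("top",389.5,194.6,135);B0=onz("top",384.4,199.8,45)
sa=np.array((280+575/6.67,190+270/6.67));sb=(280+718/6.67,190+275/6.67)
print(a,b,B,B0,"side tips",onz("side",*sa,99),onz("side",*sb,99))
m=(a+b)/2; th=np.arctan2(*(a-b)[1::-1]);print("mid",m,"jaw line deg",np.degrees(th))
for d in (12,13,14):
    u=np.array((np.sin(np.radians(d)),np.cos(np.radians(d))));n=np.array((u[1],-u[0]))
    Bz=(B+B0)[:2]/2
    print(d,"along",(m[:2]-Bz)@u,"lateral(+x) tips",(m[:2]-Bz)@n,"tcp",(np.array((641.4,-11.4))-Bz)@n)
E
```

```text
[ 640.  -111.3   99. ] [ 593.1 -100.5   99. ] [ 610.9 -139.6  135. ] [ 611.3 -139.5   45. ] side tips [ 725.3 -108.3   99. ] [ 769.5 -114.8   99. ]
mid [ 616.5 -105.9   99. ] jaw line deg -12.992625806419179
12 along 34.06199153648436 lateral(+x) tips -1.6423418267644605 tcp 3.032342410028956
13 along 34.02814091312075 lateral(+x) tips -2.2365554105074192 tcp 0.7340355546378634
14 along 33.983924988397 lateral(+x) tips -2.830087717806338 tcp -1.5644948950939344
```

Emit:
{"api": "apply_moves", "payload": {"targets": [[[0.0015,0,0],[0,0,0],0.02],[[-0.0007,-0.0029,0],[0,0,0],0.02],[[-0.0007,-0.0029,0],[0,0,0],0.02],[[-0.0007,-0.0029,0],[0,0,0],0.02],[[-0.0007,-0.0029,0],[0,0,0],0.02],[[-0.0007,-0.0029,0],[0,0,0],0.02],[[-0.0007,-0.0029,0],[0,0,0],0.02],[[-0.0007,-0.0029,0],[0,0,0],0.02],[[-0.0007,-0.0029,0],[0,0,0],0.02],[[-0.0007,-0.0029,0],[0,0,0],0.02]]}}

```text
clock: 10.65
tcp_pos: [636.2, -37.0, 86.8]
ee_rot: [0.785, 0.62, 0.0, -0.0]
contact_force: [0.1, -0.2, -1.4]
opening: 21.6
grip_force: 39.4
```

Emit:
{"api": "apply_moves", "payload": {"targets": [[[-0.0007,-0.0029,0],[0,0,0],0.02],[[-0.0007,-0.0029,0],[0,0,0],0.02],[[-0.0007,-0.0029,0],[0,0,0],0.02],[[-0.0007,-0.0029,0],[0,0,0],0.02],[[-0.0007,-0.0029,0],[0,0,0],0.02],[[-0.0007,-0.0029,0],[0,0,0],0.02],[[-0.0007,-0.0029,0],[0,0,0],0.02],[[-0.0005,-0.002,0],[0,0,0],0.02],[[0,0,0],[0,0,0],0.02]]}}

```text
clock: 11.4
tcp_pos: [630.7, -59.6, 86.8]
ee_rot: [0.785, 0.62, -0.0, 0.0]
contact_force: [-0.5, -0.3, -1.3]
opening: 21.9
grip_force: 39.4
```

Emit:
{"api": "apply_moves", "payload": {"targets": [[[-0.0005,-0.002,0],[0,0,0],0.02],[[-0.0005,-0.002,0],[0,0,0],0.02],[[-0.0005,-0.002,0],[0,0,0],0.02],[[-0.0004,-0.0016,0],[0,0,0],0.02],[[0,0,0],[0,0,0],0.02],[[0,0,0],[0,0,0],0.02]]}}

```text
clock: 11.9
tcp_pos: [629.0, -66.7, 86.8]
ee_rot: [0.785, 0.62, 0.0, -0.0]
contact_force: [-0.9, 0.0, -1.2]
opening: 21.9
grip_force: 39.4
```

Emit:
{"api": "apply_moves", "payload": {"targets": [[[-0.0002,-0.001,0],[0,0,0],0.02],[[-0.0002,-0.001,0],[0,0,0],0.02],[[-0.0002,-0.001,0],[0,0,0],0.02],[[0,0,0],[0,0,0],0.02]]}}

```text
clock: 12.23
tcp_pos: [628.3, -69.8, 86.8]
ee_rot: [0.785, 0.62, -0.0, 0.0]
contact_force: [0.9, -0.2, 0.2]
opening: 21.7
grip_force: 39.4
```

Emit:
{"api": "apply_moves", "payload": {"targets": [[[-0.0002,-0.001,0],[0,0,0],0.02],[[-0.0002,-0.001,0],[0,0,0],0.02],[[0,0,0],[0,0,0],0.02]]}}

```text
clock: 12.48
tcp_pos: [628.0, -71.9, 86.8]
ee_rot: [0.785, 0.62, -0.0, 0.0]
contact_force: [-0.2, -0.3, 0.0]
opening: 21.9
grip_force: 39.4
```

Emit:
{"api": "apply_moves", "payload": {"targets": [[[-0.0002,-0.001,0],[0,0,0],0.02],[[-0.0002,-0.001,0],[0,0,0],0.02],[[0,0,0],[0,0,0],0.02]]}}

```text
clock: 12.73
tcp_pos: [627.9, -72.4, 86.8]
ee_rot: [0.785, 0.62, 0.001, -0.0]
contact_force: [1.4, 5.3, -0.0]
opening: 22.0
grip_force: 39.5
```

Emit:
{"api": "apply_moves", "payload": {"targets": [[[0.001,0.0044,0],[0,0,0],0.02],[[0.001,0.0044,0],[0,0,0],0.02],[[0,0,0],[0,0,0],0.02],[[0,0,0],[0,0,0],0.024],[[0,0,0],[0,0,0],0.027],[[0,0,0],[0,0,0],0.03],[[0,0,0],[0,0,0],0.033],[[0,0,0],[0,0,0],0.036],[[0,0,0],[0,0,0],0.039],[[0,0,0],[0,0,0],0.039],[[0,0,0],[0,0,0],0.039]]}}

```text
clock: 13.65
tcp_pos: [629.5, -64.8, 86.7]
ee_rot: [0.785, 0.62, -0.0, -0.0]
contact_force: [-0.7, -0.3, -0.7]
opening: 38.8
grip_force: 9.7
```

```bash
python3 - <<'E'
from workcell import ctrl, eyes
import cv2, numpy as np
s=eyes.camera("side")[:,:,::-1]
cv2.imwrite("pics/crop4.png",cv2.resize(s[190:280,270:360],(600,600),interpolation=cv2.INTER_CUBIC))
E
```

```text
(no output)
```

View pics/crop4.png

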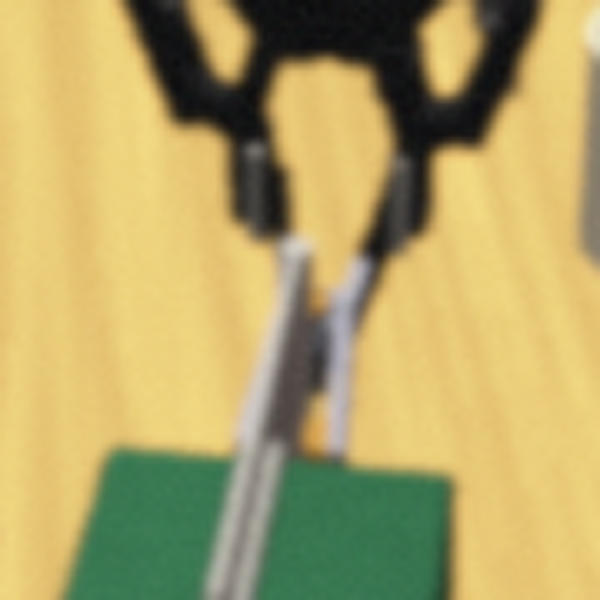

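The clip straddles the sheet with the bead inside its hollow. The jaws are nearly shut and the handles are still between the fingers. I'll open further.

Emit:
{"api": "apply_moves", "payload": {"targets": [[[0,0,0],[0,0,0],0.041],[[0,0,0],[0,0,0],0.043],[[0,0,0],[0,0,0],0.045],[[0,0,0],[0,0,0],0.048],[[0,0,0],[0,0,0],0.052],[[0,0,0],[0,0,0],0.06],[[0,0,0],[0,0,0],0.07],[[0,0,0],[0,0,0],0.075],[[0,0,0],[0,0,0],0.075]]}}

```text
clock: 14.45
tcp_pos: [629.7, -64.7, 86.8]
ee_rot: [0.785, 0.62, 0.0, -0.0]
contact_force: [-0.0, -0.4, -0.3]
opening: 74.9
grip_force: 0.0
```

Emit:
{"api": "apply_moves", "payload": {"targets": [[[0,0,0.01],[0,0,0],0.075],[[0,0,0.02],[0,0,0],0.075],[[0,0,0.03],[0,0,0],0.075],[[0,0,0.03],[0,0,0],0.075],[[0,0.03,0.03],[0,0,0],0.075],[[-0.02,0.04,0.02],[0,0,0],0.075],[[-0.03,0.04,0],[0,0,0],0.075],[[-0.03,0.04,0],[0,0,0],0.075],[[-0.03,0.04,0],[0,0,0],0.075],[[0,0.02,0],[0,0,0],0.075],[[0,0,0],[0,0,0],0.075],[[0,0,0],[0,0,0],0.075]]}}

```text
clock: 15.45
tcp_pos: [537.5, 119.9, 224.1]
ee_rot: [0.784, 0.621, 0.001, -0.0]
contact_force: [0.8, 0.3, 0.2]
opening: 75.0
grip_force: 0.0
```

```bash
python3 - <<'E'
from workcell import ctrl, eyes
import cv2, numpy as np
t=eyes.camera("top")[:,:,::-1];s=eyes.camera("side")[:,:,::-1]
R=lambda im,x,y,w,h,W=400,H=400:cv2.resize(im[y:y+h,x:x+w],(W,H),interpolation=cv2.INTER_CUBIC)
cv2.imwrite("pics/crop5.png",np.hstack([R(t,340,160,80,80),R(s,270,190,80,80)]))
E
```

```text
(no output)
```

View pics/crop5.png

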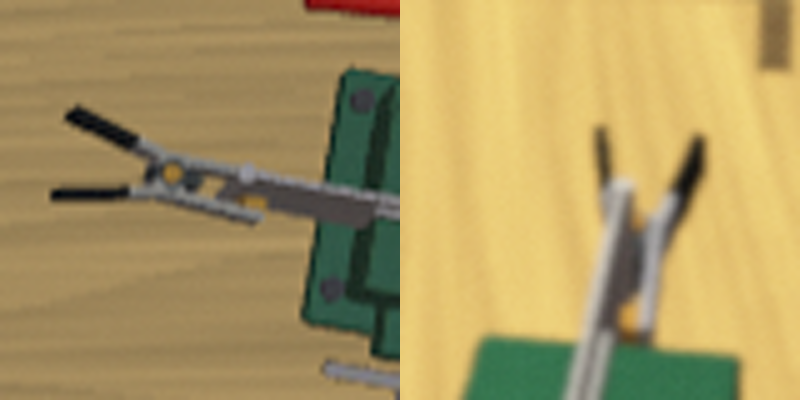

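The clip hangs level and in line on the sheet, with its pivot at (374.6,194.6) in the top view. The pads sit about 8 mm behind the bead and the gripper is clear, so I'm handing the job in.

```bash
python3 -c "
from workcell import workorder
print(workorder.close_job())"
```

```text
the job is handed in; nothing more can be done
None
```

The clip was drawn out, set down, squeezed open and left hanging on the sheet behind the roll, and the job is handed in at about 16 s; the hand-in call returned no verdict, so the result rests on the last pictures.

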